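Close the food carrier and lock its lid with the turnbuttons

ROBOT

A 6-joint arm with a two-finger parallel gripper is mounted at the origin on a cart in front of the work surface, level with it; the furniture and walls round the work are solid. World frame = base frame: x ahead of the robot, y to its left, z up, the work surface at z = 0. Lengths are in m, angles in rad, forces in N, time in s.
With the tool pointing down it reaches from about 0.35 to 0.85 m from the base axis. Payload 8.1 kg.
Tool frame: the origin (TCP) lies between the finger pads; the fingertips stand 11 mm ahead of it and the grasp point (between the pads) lies 8 mm behind it; y points along the fingers, x is the direction in which the jaws open and shut, and the axes are right-handed (so a half turn about y gives the same grasp; the last joint's range is limited). The gripper opens to 93 mm and grips with 3 to 60 N. Pads are 15 mm wide; open, the fingers measure 128 mm over their backs; the gripper's body (75 mm by 188 mm) begins 65 mm behind the grasp point.
Start: joints at [1.232, 0.13, 1.488, -0, 1.523, -0.085], TCP at [0.151, 0.581, 0.23] pointing down, gripper open.
Joint ranges: [-2.96, 2.96], [-0.89, 2.26], [0.02, 2.5], [-1.34, 4.48], [0, 2.73], [-2.66, 2.66]. Speed limits (rad/s): [2.39, 2.39, 2.79, 3.14, 3.14, 3.14].

INTERFACE

Orientations are given as a rotation vector (axis times angle).
In Python, from plant import readout, optics, robot gives the robot as it stands.
- The arm moves only by the shell command python3 -m creep 'ROWS' [FORCE]. ROWS is JSON, a list that holds one entry, the list of rows, each a list of 7 numbers: the closure, from 0 (fully open) to 1 (shut), then the shift along the tool's x, y, z in cm, then the turn, a rotation vector about the tool's x, y, z in degrees. In form: [[[grip, x, y, z, wx, wy, wz], ...]]. A call has exactly 8 rows; each row shifts and turns the pose as measured when the row begins, along the tool's axes as they then stand; what a row does not reach is not made up. A row lasts 1/10 s, in which the tool goes at most 50 mm and 8.59 degrees, less where a joint would pass 70% of its speed; a pose out of reach is approached as far as the arm can. A call is refused whole if a number of a shift passes 5 or a number of a turn 8.59, either way. A call with a gripper value outside its range is refused whole. The fingers move at their own pace and stop on an object; FORCE is the grip in N (left out, the last holds). Time passes only in rows, so rows that do not move let the fingers close, or fill a call up. It gives the time, the measured TCP pose, the force and the opening at its end, in the units of the state.
- readout.read_state(): the state, without advancing time (a new reading comes with each control period).
- optics.read_camera(name): name is "scene" or "top"; returns a dict with "frame" (420x560x3 uint8, red, green, blue), "depth" (420x560 float32, m along the optical axis (not along the pixel's ray), 0 where there is no reading), "intrinsics" (3x3 intrinsics, pixels), "R" (3x3) and "t" (3): a world point X has camera coordinates R X + t. Camera axes: x right, y down, z forward; pixel columns grow to the right and rows downward; lengths in m; the calibration is good to about 2 mm. A picture is of the moment at which its call begins.
- robot.close_job(): hands the job in, once; it reports no verdict.
The state is a dict: "t": time; "q": joint angles; "dq": joint speeds; "joint_torque": joint torques, N m; "tool_pos": TCP position; "orientation": TCP orientation; "force": force on the tool from outside, world axes, zero at the start; "wrist_torque": the same for the moment, N m; "opening": finger opening in m.
Only numpy, scipy, OpenCV 4.12 (cv2) and the standard library are available. Lean on these libraries where they do the work, as an engineer would, in place of code of your own. Each camera call takes 0.05 s, during which the arm holds its last target. There are 200 camera calls.

TASK

Lift the blue lid out of its drying rack and lay it flat on the table, handle up, and let go; then pick it up again and set it fully home on the open blue carrier, handle up. Then turn both orange turnbuttons square across the lid, as far as they go, so that it is locked down. Do not shift the sauce bottle, the spice jar or the tin.

Things in the scene. Friction and masses are not known exactly. Their poses are not given: they have to be found in the camera images.
- carrier: open blue food box fixed to the table, 114 (x) x 106 (y) x 90 mm high outside, walls 8 mm, mouth 98 x 90 mm, a brown ramekin inside. Origin: centre of the underside, z up. An ear at its +y side bears turnbutton a, one at its -y side turnbutton b. Carrier and rack stand one left and one right of the middle, either way, their x within 0.35 rad of the robot's x.
- turnbutton_a (a joint): orange turnbutton at the carrier's +y side, pivoting about a vertical axis; rad. 0: parallel to the carrier's x axis, clear of the lid (unlocked); it grows counter-clockwise seen from above, to 1.57 pointing square across the lid edge and a stop at 1.6. Starts at 0 to 0.2. Stiff: it stays where it is left.
- turnbutton_b (a joint): the same at the carrier's -y side, but it grows clockwise seen from above.
- turnbutton_a_grip (a point): on the pivot axis of turnbutton a, in its upright grip fin; carrier frame (0, 76, 118.5) mm. The fin is 44 mm long, 10 thick, 22 high (its top 9.5 mm above this point), along the button's bar of 64 x 18 x 6 mm, whose underside is 100.5 mm high, 2.5 mm above the seated lid. The axes turn with the button: x along the fin.
- turnbutton_b_grip (a point): the same point of turnbutton b, in the carrier's frame (0, -76, 118.5) mm.
- lid: blue plate 150 (its z) x 110 (y) x 8 mm (x), 0.25 kg; origin at its centre. +x: top side with black handle; -x: under side with grey plug 90 (z) x 82 (y) x 8 mm that enters the carrier's mouth. Starts on edge in the rack, z up, origin 87 mm high, +x along the rack's -x. Origin 12 mm high when flat on the table, 94 mm when seated with its z along the carrier's x, either way round.
- lid_handle (a point): middle of the lid's black handle bar: 14 x 14 mm, 70 mm long along the lid's z, at 29 mm along the lid's +x from its origin (18 mm free under the bar, between end posts).
- rack: steel rack fixed to the table: base 80 (x) x 150 (y) x 12 mm, at each side (y = +-48 to 64 mm) a wire guide up to 95 mm high that holds the lid's side edges upright, with an 11 mm gap for the 8 mm plate. The lid slides straight up out of it. Origin: centre of the underside; the lid's handle faces its -x, the robot's side.
- sauce_bottle: red squeeze bottle, 60 mm across, 198 mm high, a bystander; origin centre of the underside
- spice_jar: spice jar with black cap and green content, 44 mm across, 99 mm high, a bystander; origin centre of the underside
- tin: plain steel tin, 75 mm across, 58 mm high, a bystander; origin centre of the underside

How it is judged:
On the way, in this order (a step that is already met when the one before it is completed fails the run):
1. the lid lies flat on the table, handle up, let go and at rest (height (world z) of lid below 0.018 m and height (world z) of lid_handle above 0.03 m and angle between lid's own x axis and vertical below 0.1 rad and linear speed of lid below 0.03 m/s and contact force between lid and the fingers below 0.2 N), for 0.2 s.
2. the lid sits fully home on the carrier (x of lid in the frame of carrier between -0.008 and 0.008 m and y of lid in the frame of carrier between -0.008 and 0.008 m and z of lid in the frame of carrier between 0.091 and 0.097 m and angle between lid's own x axis and vertical below 0.05 rad and angle between the z axis of lid and the x axis of carrier, either way round below 0.1 rad), for 0.2 s.
3. one turnbutton is turned across the seated lid (all of step 2 and value of joint any of turnbutton_a, turnbutton_b above 1.35 rad), for 0.1 s.
At the end, for the whole second after the job is handed in: The lid sits on the carrier's rim, at rest, within 8 mm of centred and within 0.1 rad of square (either way round), its origin 91 to 97 mm above the carrier's underside, level within 0.05 rad, and both turnbuttons stand past 1.35 rad (all of step 2 and value of joint each of turnbutton_a, turnbutton_b above 1.35 rad and linear speed of lid below 0.02 m/s); the robot touches nothing.
It fails at once if the sauce bottle is shifted by more than 20 mm (distance of sauce_bottle from where it was at the start of the episode above 0.02 m).
It fails at once if the spice jar is shifted by more than 20 mm (distance of spice_jar from where it was at the start of the episode above 0.02 m).
It fails at once if the tin is shifted by more than 20 mm (distance of tin from where it was at the start of the episode above 0.02 m).
It also fails if it takes over 72 s, if anything falls off the work surface, if the arm or the gripper's body presses on something with over 40 N, if the wrist force passes 120 N, or if a joint passes its speed limit or range.

## Working session

There is one attempt and no reset: what is moved stays moved. The work goes in short steps, Python scripts to look and compute and a shell command to move; the robot and the scene stay as the last step left them, time stands still between calls to the robot, and variables do not carry over. Pictures are saved under pics/ and viewed, about 8 in all and at most 12, crops included, and the job is handed in when it is done.

```bash
ls; mkdir -p pics; cat > h.py <<'E'
import numpy as np,cv2
from plant import readout,optics,robot
from scipy.spatial.transform import Rotation as Ro
def cam(n):
    c=optics.read_camera(n); d=c['depth'];K=np.array(c['intrinsics']);R=np.array(c['R']);t=np.array(c['t'])
    v,u=np.mgrid[:d.shape[0],:d.shape[1]]
    P=np.stack([(u-K[0,2])*d/K[0,0],(v-K[1,2])*d/K[1,1],d],-1)
    W=(P-t)@R
    W[d==0]=np.nan
    return c['frame'],W
def save(n,im): cv2.imwrite('pics/'+n,im[...,::-1])
E
python3 - <<'E'
from h import *
s=readout.read_state();print(s)
for n in('scene','top'):
    f,W=cam(n); np.savez('/tmp/'+n,f=f,W=W); save(n+'0.png',f)
E
```

```text
pics
{'t': 0.0, 'q': array([ 1.23161812e+00,  1.31179417e-01,  1.48926672e+00, -2.84209698e-05,
        1.52299060e+00, -8.53963517e-02]), 'dq': array([-0.00075657,  0.00024107, -0.00041324, -0.00055359, -0.00113323,
        0.00174528]), 'joint_torque': array([ 2.37862423e-04, -5.59842181e+01, -4.91763747e+01,  7.71148154e-02,
        3.51200905e-02, -1.54375148e-04]), 'tool_pos': array([0.15044402, 0.58026896, 0.22858342]), 'orientation': array([-1.31967427, -1.01911482,  1.02167281]), 'force': array([ 0.11660192, -0.44122312, -0.59967087]), 'wrist_torque': array([-0.00762769, -0.02336385,  0.02174755]), 'opening': 0.09332403900422205}
```

View pics/scene0.png

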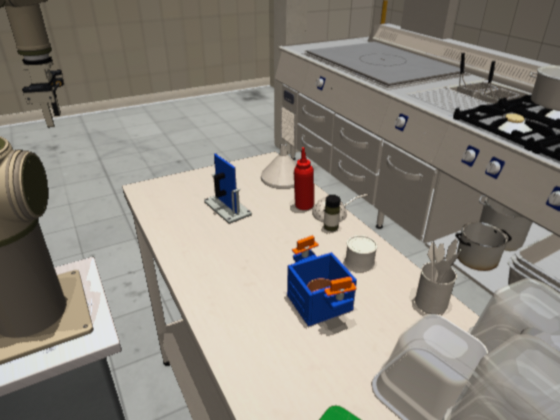

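View pics/top0.png

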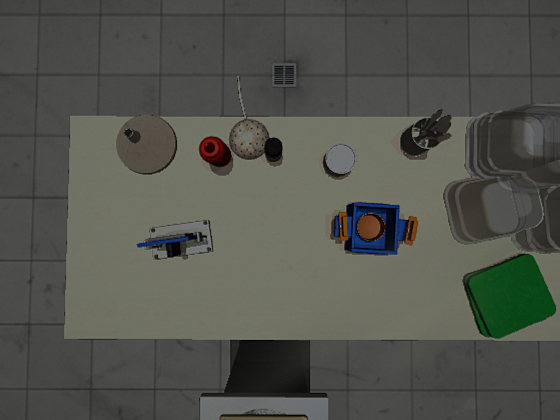

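```bash
python3 - <<'E'
from h import *
print(Ro.from_rotvec(readout.read_state()['orientation']).as_matrix().round(3))
d=np.load('/tmp/top.npz');f=d['f'];W=d['W']
hsv=cv2.cvtColor(f,cv2.COLOR_RGB2HSV)
z=W[...,2]
def rep(n,m):
    m=m&np.isfinite(z)
    p=W[m]; 
    if len(p)<5: print(n,len(p));return
    r=cv2.minAreaRect(p[:,:2].astype(np.float32)*1000)
    print(n,len(p),p.mean(0).round(4),np.percentile(p[:,2],[5,95]).round(3),'rect',np.round(r[0],1),np.round(r[1],1),round(r[2],1), 'px',np.argwhere(m).mean(0).round())
H,S,V=hsv[...,0],hsv[...,1],hsv[...,2]
blue=(H>95)&(H<130)&(S>100)
rep('blue',blue)
for lo,hi in((.06,.12),(.12,.2)): 
    n,l,st,c=cv2.connectedComponentsWithStats((blue&(z>lo)&(z<hi)).astype(np.uint8))
    for i in range(1,n):
        if st[i,4]>40: rep(f'blue {lo}',l==i)
ora=(H>5)&(H<22)&(S>150)&(z>.09)
n,l,st,c=cv2.connectedComponentsWithStats(ora.astype(np.uint8))
for i in range(1,n):
    if st[i,4]>20: rep('orange',l==i)
E
```

```text
[[ 0.251 -0.001 -0.968]
 [ 0.968 -0.002  0.251]
 [-0.002 -1.     0.   ]]
blue 2359 [ 0.5652 -0.2134  0.0643] [0.006 0.16 ] rect [491.5  10.6] [480.2 672.2] 47.7 px [230. 352.]
blue 0.06 1088 [ 0.5699 -0.264   0.0833] [0.066 0.091] rect [ 568.2 -264.9] [140.3 116.8] 88.9 px [228. 377.]
blue 0.06 98 [ 0.5716 -0.1709  0.0801] [0.077 0.083] rect [ 573.8 -171. ] [12.1 46.4] 89.4 px [227. 337.]
blue 0.12 216 [0.5409 0.2038 0.1577] [0.131 0.163] rect [540.5 207.2] [  9.3 108.3] 8.6 px [241. 165.]
orange 200 [ 0.5731 -0.1802  0.115 ] [0.103 0.129] rect [ 573.6 -181.2] [63.4 16.9] 2.4 px [226. 343.]
orange 217 [ 0.5651 -0.3313  0.1149] [0.103 0.128] rect [ 564.8 -332.8] [17.5 62.5] 78.9 px [230. 411.]
```

The rack with the lid is on the left (top view around px 175,240). The carrier is on the right (372,228), with its buttons at (343,226) and (411,230). Bottle (213,152), jar (274,149) and tin (340,159) stand behind. Next I refine the lid's position and write a helper that works out the moves.

```bash
cat >> h.py <<'E'
def Rt(az,pitch=90):
    """tool y: pitch deg below horizontal towards azimuth az (pitch>90 leans back), x horizontal = az+90"""
    a,p=np.radians([az,pitch]); y=np.array([np.cos(p)*np.cos(a),np.cos(p)*np.sin(a),-np.sin(p)])
    x=np.array([-np.sin(a),np.cos(a),0]); return np.c_[x,y,np.cross(x,y)]
def go(pos,R):
    """pos: TCP target; prints shift in current tool axes (cm), in final tool axes, and turn deg"""
    s=readout.read_state(); C=Ro.from_rotvec(s['orientation']).as_matrix(); d=(np.array(pos)-s['tool_pos'])*100
    print('t',round(s['t'],2),'pos',s['tool_pos'].round(4),'F',s['force'].round(1),'open',round(s['opening'],4),'q',np.degrees(s['q']).round(0))
    print('shift cur',(C.T@d).round(2),'final',(R.T@d).round(2),'turn',np.degrees(Ro.from_matrix(C.T@R).as_rotvec()).round(2))
E
python3 - <<'E'
from h import *
d=np.load('/tmp/top.npz');f=d['f'];W=d['W'];z=W[...,2]
hsv=cv2.cvtColor(f,cv2.COLOR_RGB2HSV);H,S=hsv[...,0],hsv[...,1]
blue=(H>95)&(H<130)&(S>100)
for a in(.15,.157,.16):
    p=W[blue&(z>a)&(W[...,1]>.1)];r=cv2.minAreaRect(p[:,:2].astype(np.float32)*1000);print(a,len(p),r,p[:,2].max())
p=W[blue&(z>.157)&(W[...,1]>.1)];l=cv2.fitLine(p[:,:2].astype(np.float32),cv2.DIST_L2,0,.01,.01).ravel();print(l,np.degrees(np.arctan2(l[1],l[0])))
# rack base outline & bystanders
m=(z>.006)&(z<.02)&(W[...,1]>.08)&(W[...,1]<.32)&(W[...,0]<.65)&(W[...,0]>.4);p=W[m];print('base',cv2.minAreaRect(p[:,:2].astype(np.float32)*1000))
for n,u,v,h in(('bottle',213,152,.14),('jar',274,149,.08),('tin',340,159,.05)):
    w=W[v-18:v+18,u-18:u+18].reshape(-1,3);w=w[w[:,2]>h];print(n,w[:,:2].min(0).round(3),w[:,:2].max(0).round(3),w[:,2].max().round(3))
s=np.load('/tmp/scene.npz');f=s['f'];W=s['W'];hsv=cv2.cvtColor(f,cv2.COLOR_RGB2HSV);z=W[...,2]
m=(hsv[...,2]<50)&(z>.05)&(z<.13)&(W[...,1]>.12)&(W[...,1]<.3)&(W[...,0]>.4)&(W[...,0]<.6);p=W[m];print('handle',len(p),np.median(p,0),p.min(0),p.max(0))
m=(hsv[...,0]>95)&(hsv[...,0]<130)&(hsv[...,1]>100)&(z>.1)&(W[...,1]>.1);p=W[m];print('lidscene',len(p),p.mean(0),p.min(0),p.max(0))
go([.3,.1,.3],Rt(8.6,45))
E
```

```text
0.15 195 ((540.0087890625, 207.17637634277344), (7.740363121032715, 108.32105255126953), 8.233945846557617) 0.16392788481445433
0.157 191 ((540.00390625, 207.21005249023438), (7.740363121032715, 108.25304412841797), 8.233945846557617) 0.16392788481445433
0.16 138 ((540.0125122070312, 207.10804748535156), (7.720637321472168, 108.0486831665039), 8.225857734680176) 0.16392788481445433
[ 0.1400517  -0.9901442   0.5401858   0.20658843] -81.94916
base ((539.7179565429688, 208.12493896484375), (79.5447998046875, 149.551513671875), 8.27579116821289)
bottle [0.722 0.093] [0.76  0.133] 0.196
jar [ 0.736 -0.042] [ 0.775 -0.003] 0.101
tin [ 0.7   -0.221] [ 0.773 -0.147] 0.06
handle 172 [0.51468207 0.19981288 0.09241672] [0.50379919 0.19454967 0.05299989] [0.53752043 0.23069737 0.12410778]
lidscene 390 [0.53656814 0.19912508 0.13464629] [0.51245219 0.15018213 0.10018184] [0.5477367  0.25704345 0.16468873]
t 0.1 pos [0.1504 0.5803 0.2287] F [ 0.7  0.5 -0.8] open 0.0933 q [71.  8. 85.  0. 87. -5.]
shift cur [-42.75  -7.06 -26.53] final [-49.73   0.34 -10.42] turn [-44.4  -21.9   -9.17]
```

```bash
python3 -m creep '[[[0.4,-2,-1,-1,-6.34,-3.13,-1.31],[0.4,-2,-1,-1,-6.34,-3.13,-1.31],[0.4,-2,-1,-1,-6.34,-3.13,-1.31],[0.4,-2,-1,-1,-6.34,-3.13,-1.31],[0.4,-2,-1,-1,-6.34,-3.13,-1.31],[0.4,-2,-1,-1,-6.34,-3.13,-1.31],[0.4,-2,-1,-1,-6.34,-3.13,-1.31],[0.4,0,0,0,0,0,0]]]' 30
python3 -c "
from h import *
go([.40,.187,.20],Rt(8.2,45))"
```

```text
t: 0.9
tool_pos: [0.1829, 0.4275, 0.3098]
orientation: [-1.655, -1.938, 0.787]
force: [-0.6, 0.2, -0.1]
opening: 0.0555
t 0.9 pos [0.1829 0.4275 0.3098] F [-0.6  0.2 -0.1] open 0.0555 q [ 94. -25. 118. -47.  85.  -2.]
shift cur [-27.09  20.54  -3.82] final [-26.9   20.54  -5.  ] turn [1.49 1.38 0.24]
```

```bash
python3 -m creep '[[[0.4,-3.4,2.5,-0.6,0.2,0.2,0],[0.4,-3.4,2.5,-0.6,0.2,0.2,0],[0.4,-3.4,2.5,-0.6,0.2,0.2,0],[0.4,-3.4,2.5,-0.6,0.2,0.2,0],[0.4,-3.4,2.5,-0.6,0.2,0.2,0],[0.4,-3.4,2.5,-0.6,0.2,0.2,0],[0.4,-3.4,2.5,-0.6,0.2,0.2,0],[0.4,-3.4,2.5,-0.6,0,0,0]]]' 30
python3 -c "
from h import *
go([.40,.187,.20],Rt(8.2,45))"
```

```text
t: 1.7
tool_pos: [0.4204, 0.2297, 0.2003]
orientation: [-1.662, -1.855, 0.835]
force: [-0.3, 1.1, -1.0]
opening: 0.0558
t 1.7 pos [0.4204 0.2297 0.2003] F [-0.3  1.1 -1. ] open 0.0558 q [ 39. -51. 143. -28.  54. -48.]
shift cur [-3.99 -1.63  1.96] final [-3.94 -1.84  1.88] turn [-2.06  0.27 -2.02]
```

```bash
cat > fit.py <<'E'
from h import *
s=readout.read_state()
D=[([1.23161812e+00,1.31179417e-01,1.48926672e+00],[0.15044402,0.58026896,0.22858342],[-1.31967427,-1.01911482,1.02167281])]
D.append((s['q'][:3],s['tool_pos'],s['orientation']))
D.append((np.radians([94,-25,118]),[.1829,.4275,.3098],[-1.655,-1.938,.787]))
A=[];b=[]
for q,p,o in D:
    M=Ro.from_rotvec(o).as_matrix();c,sn=np.cos(q[0]),np.sin(q[0]);er=np.array([c,sn,0]);el=np.array([-sn,c,0]);ez=np.array([0,0,1.])
    a2,a3=q[1],q[1]+q[2]
    A.append(np.c_[ez,np.sin(a2)*er+np.cos(a2)*ez,np.sin(a3)*er+np.cos(a3)*ez,np.cos(a3)*er-np.sin(a3)*ez,el,M[:,1]]);b.append(p)
A=np.vstack(A);b=np.hstack(b)
for cols in([0,1,2,3,4,5],[0,1,2,4,5]):
    x,r,k,sv=np.linalg.lstsq(A[:,cols],b,rcond=None);print(x.round(3),(A[:,cols]@x-b).round(3),sv.round(2))
E
python3 fit.py
```

```text
[0.431 0.369 0.559 0.176 0.051 0.365] [ 0. -0.  0. -0.  0. -0.  0.  0. -0.] [3.29 1.83 1.79 0.62 0.45 0.01]
[0.257 0.368 0.55  0.051 0.366] [-0.    -0.    -0.    -0.001 -0.     0.     0.001  0.001 -0.   ] [2.89 1.81 1.7  0.54 0.45]
```

```bash
cat >> h.py <<'E'
def ik(P,R):
    P=np.array(P);w=P-.366*R[:,1];rr=np.hypot(w[0],w[1]);r=np.sqrt(rr**2-.051**2);q1=np.arctan2(w[1],w[0])-np.arctan2(.051,r)
    z=w[2]-.257;D=np.hypot(r,z);c=(D*D-.368**2-.55**2)/(2*.368*.55)
    if abs(c)>1: return None
    q3=np.arccos(c);q2=np.arctan2(r,z)-np.arctan2(.55*np.sin(q3),.368+.55*np.cos(q3))
    f=np.array([np.sin(q2+q3)*np.cos(q1),np.sin(q2+q3)*np.sin(q1),np.cos(q2+q3)])
    q5=np.arccos(f@R[:,1])
    n=np.cross(f,R[:,1]);lat=np.array([-np.sin(q1),np.cos(q1),0])
    return np.degrees([q1,q2,q3,q5]).round(0), 'elbow ok' if q2>-.89 and q3<2.5 else 'LIM'
E
python3 - <<'E'
from h import *
az=8.2;e=np.array([np.cos(np.radians(az)),np.sin(np.radians(az)),0])
h=np.array([.540,.2075,.087])-.029*e
for p in(45,50,55,60,65):
    R=Rt(az,p);g=h+.008*R[:,1]
    print(p,g.round(4),[ik(g+d,R) for d in([0,0,0],[0,0,.12],[0,0,.2],-.1*R[:,1])])
    for x in(.4,.45,.5):
        R=Rt(0,p+90);print('  flat',x,ik(np.array([x,0,.041])+.008*R[:,1],R),ik(np.array([x,0,.2])+.008*R[:,1],R))
E
```

```text
45 [0.5169 0.2042 0.0813] [(array([ 23., -32., 147.,  24.]), 'LIM'), (array([ 23., -41., 139.,  39.]), 'elbow ok'), (array([ 23., -42., 131.,  48.]), 'elbow ok'), (array([ 28., -56., 152.,  43.]), 'LIM')]
  flat 0.4 (array([ -4.,  29.,  92., 104.]), 'elbow ok') (array([ -4.,  19.,  87., 119.]), 'elbow ok')
  flat 0.45 (array([ -4.,  36.,  82., 107.]), 'elbow ok') (array([ -4.,  27.,  77., 121.]), 'elbow ok')
  flat 0.5 (array([ -4.,  43.,  72., 110.]), 'elbow ok') (array([ -4.,  35.,  66., 124.]), 'elbow ok')
50 [0.5164 0.2041 0.0809] [(array([ 22., -29., 142.,  29.]), 'elbow ok'), (array([ 22., -36., 134.,  44.]), 'elbow ok'), (array([ 22., -37., 126.,  53.]), 'elbow ok'), (array([ 25., -49., 145.,  46.]), 'LIM')]
  flat 0.4 (array([ -4.,  34.,  88., 108.]), 'elbow ok') (array([ -4.,  24.,  84., 122.]), 'elbow ok')
  flat 0.45 (array([ -4.,  41.,  78., 111.]), 'elbow ok') (array([ -4.,  31.,  74., 125.]), 'elbow ok')
  flat 0.5 (array([ -4.,  48.,  67., 115.]), 'elbow ok') (array([ -4.,  39.,  62., 128.]), 'elbow ok')
55 [0.5158 0.204  0.0804] [(array([ 21., -26., 138.,  34.]), 'elb
[... 809 characters left out ...]
  70., 120.]), 'elbow ok') (array([ -4.,  39.,  68., 133.]), 'elbow ok')
  flat 0.5 (array([ -4.,  58.,  58., 125.]), 'elbow ok') (array([ -4.,  48.,  55., 137.]), 'elbow ok')
65 [0.5146 0.2038 0.0797] [(array([ 19., -18., 129.,  45.]), 'elbow ok'), (array([ 19., -23., 120.,  59.]), 'elbow ok'), (array([ 19., -24., 112.,  67.]), 'elbow ok'), (array([ 21., -30., 128.,  58.]), 'elbow ok')]
  flat 0.4 (array([ -4.,  47.,  77., 120.]), 'elbow ok') (array([ -4.,  35.,  77., 133.]), 'elbow ok')
  flat 0.45 (array([ -4.,  54.,  66., 124.]), 'elbow ok') (array([ -4.,  43.,  65., 136.]), 'elbow ok')
  flat 0.5 (array([ -4.,  62.,  53., 130.]), 'elbow ok') (array([ -4.,  52.,  52., 141.]), 'elbow ok')
```

```bash
python3 -c "
from h import *
R=Rt(8.2,55);go(np.array([.5158,.204,.0804])-.08*R[:,1],R)"
```

```text
t 1.7 pos [0.4204 0.2297 0.2003] F [-0.3  1.1 -1. ] open 0.0558 q [ 39. -51. 143. -28.  54. -48.]
shift cur [-3.65  7.17  0.44] final [-3.91  7.03 -0.56] turn [ 7.94  0.09 -2.04]
```

```bash
python3 -m creep '[[[0.4,0,0,0,7.9,0,-2],[0.4,-0.8,1.3,0,0,0,0],[0.4,-0.8,1.3,0,0,0,0],[0.4,-0.8,1.3,0,0,0,0],[0.4,-0.8,1.3,0,0,0,0],[0.4,-0.8,1.3,0,0,0,0],[0.4,0,0.5,0,0,0,0],[0.4,0,0,0,0,0,0]]]' 30
python3 -c "
from h import *
R=Rt(8.2,55);go(np.array([.5158,.204,.0804])-.08*R[:,1],R)
f,W=cam('scene');save('s1.png',cv2.resize(f[60:340,120:440],None,fx=2,fy=2))"
```

```text
t: 2.5
tool_pos: [0.4733, 0.1878, 0.1391]
orientation: [-1.539, -1.751, 0.908]
force: [-1.0, -0.2, 1.0]
opening: 0.0559
t 2.5 pos [0.4733 0.1878 0.1391] F [-1.  -0.2  1. ] open 0.0559 q [ 21. -37. 139. -10.  45. -71.]
shift cur [ 1.   -0.65 -0.24] final [ 1.   -0.64 -0.27] turn [-0.6  -1.55 -0.02]
```

View pics/s1.png

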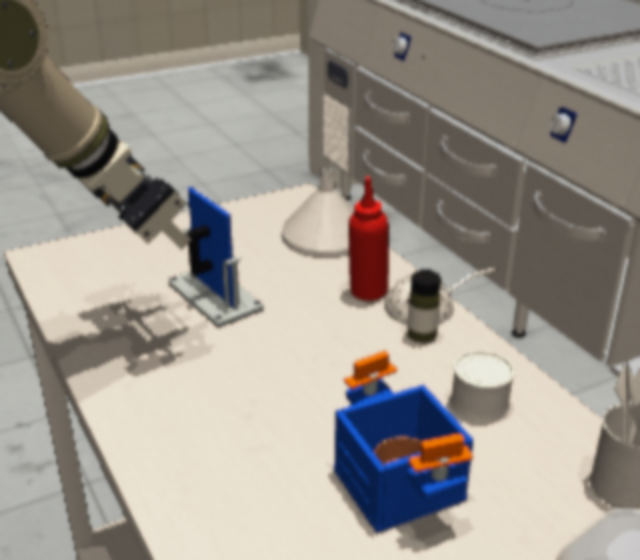

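The gripper stands in front of the handle (about px 185,235 in the crop), lined up with the upright lid. Next I correct 1 cm sideways and go in.

```bash
python3 -m creep '[[[0.4,0.5,0,-0.1,-0.6,-1.5,0],[0.4,0.5,0,-0.2,0,0,0],[0.4,0,1.5,0,0,0,0],[0.4,0,1.5,0,0,0,0],[0.4,0,1.5,0,0,0,0],[0.4,0,1.5,0,0,0,0],[0.4,0,0.5,0,0,0,0],[0.4,0,0,0,0,0,0]]]' 40
python3 -c "
from h import *
R=Rt(8.2,55);go(np.array([.5158,.204,.0804]),R)"
```

```text
t: 3.35
tool_pos: [0.5146, 0.213, 0.0945]
orientation: [-1.538, -1.796, 0.918]
force: [-0.8, -0.3, -0.3]
opening: 0.0559
t 3.35 pos [0.5146 0.213  0.0945] F [-0.8 -0.3 -0.3] open 0.0559 q [ 22. -22. 135. -14.  33. -67.]
shift cur [-0.91  1.14  0.84] final [-0.91  1.16  0.82] turn [0.72 0.36 0.47]
```

```bash
python3 -m creep '[[[0.4,-0.4,0,0.4,0.7,0.3,0.4],[0.4,-0.4,0,0.3,0,0,0],[0.4,0,0,0,0,0,0],[0.4,0,0.5,0,0,0,0],[0.4,0,0.5,0,0,0,0],[0.4,0,0,0,0,0,0],[0.4,0,0,0,0,0,0],[0.4,0,0,0,0,0,0]]]' 40
python3 -c "
from h import *
R=Rt(8.2,55);go(np.array([.5158,.204,.0804]),R)"
```

```text
t: 4.15
tool_pos: [0.5163, 0.2055, 0.0844]
orientation: [-1.54, -1.782, 0.923]
force: [0.2, 0.1, -0.0]
opening: 0.0556
t 4.15 pos [0.5163 0.2055 0.0844] F [ 0.2  0.1 -0. ] open 0.0556 q [ 21. -21. 135. -14.  33. -68.]
shift cur [-0.14  0.28  0.29] final [-0.14  0.29  0.29] turn [0.18 0.04 0.11]
```

Good enough (within 4 mm). One small correction and then close.

```bash
python3 -m creep '[[[0.4,-0.15,0.25,0.3,0.2,0,0.1],[0.4,0,0,0,0,0,0],[1,0,0,0,0,0,0],[1,0,0,0,0,0,0],[1,0,0,0,0,0,0],[1,0,0,0,0,0,0],[1,0,0,0,0,0,0],[1,0,0,0,0,0,0]]]' 60
python3 -c "
from h import *
R=Rt(8.2,55);go(np.array([.5158,.204,.0804]),R)
R=Rt(8.2,55);print('up dir in tool',R.T@[0,0,1])"
```

```text
t: 4.95
tool_pos: [0.5155, 0.2038, 0.0805]
orientation: [-1.539, -1.778, 0.926]
force: [1.2, 0.5, -0.2]
opening: 0.0137
t 4.95 pos [0.5155 0.2038 0.0805] F [ 1.2  0.5 -0.2] open 0.0137 q [ 21. -21. 135. -14.  32. -68.]
shift cur [ 0.01  0.02 -0.02] final [ 0.01  0.02 -0.02] turn [-0.03  0.04  0.01]
up dir in tool [ 0.         -0.81915204 -0.57357644]
```

```bash
python3 -m creep '[[[1,0,-0.82,-0.57,0,0,0],[1,0,-1.64,-1.15,0,0,0],[1,0,-1.64,-1.15,0,0,0],[1,0,-1.64,-1.15,0,0,0],[1,0,-1.64,-1.15,0,0,0],[1,0,-1.64,-1.15,0,0,0],[1,0,-1.64,-1.15,0,0,0],[1,0,0,0,0,0,0]]]' 60
python3 -c "
from h import *
R=Rt(8.2,55);go(np.array([.5158,.204,.25]),R)
R=Rt(0,145);go(np.array([.42,-.03,.25]),R)"
```

```text
t: 5.75
tool_pos: [0.5147, 0.2036, 0.2182]
orientation: [-1.538, -1.779, 0.926]
force: [0.1, 1.1, -2.1]
opening: 0.0139
t 5.75 pos [0.5147 0.2036 0.2182] F [ 0.1  1.1 -2.1] open 0.0139 q [ 21. -32. 127.  -9.  51. -74.]
shift cur [ 0.02 -2.54 -1.91] final [ 0.02 -2.54 -1.91] turn [-0.02  0.07  0.08]
t 5.75 pos [0.5147 0.2036 0.2182] F [ 0.1  1.1 -2.1] open 0.0139 q [ 21. -32. 127.  -9.  51. -74.]
shift cur [-21.75  -9.92   8.62] final [-23.36   5.94   8.04] turn [89.8   9.09 -1.57]
```

```bash
python3 -m creep '[[[1,-1,-1.64,-1.15,0,0,0],[1,-2,-1.64,-1.15,6,0.6,-0.1],[1,-2,0,0,7.5,0.8,-0.1],[1,-2,0,0,7.5,0.8,-0.1],[1,-2,0,0,7.5,0.8,-0.1],[1,-2,0,0,7.5,0.8,-0.1],[1,-2,0,0,7.5,0.8,-0.1],[1,-2,0,0,7.5,0.8,-0.1]]]' 60
python3 -c "
from h import *
R=Rt(0,145);go(np.array([.42,-.03,.25]),R)"
```

```text
t: 6.55
tool_pos: [0.5267, 0.052, 0.2513]
orientation: [-0.926, -1.028, 1.375]
force: [0.2, 0.5, -1.6]
opening: 0.0134
t 6.55 pos [0.5267 0.052  0.2513] F [ 0.2  0.5 -1.6] open 0.0134 q [ -0.  14.  78.   0. 107. -94.]
shift cur [-7.52  3.37 10.64] final [-8.2   8.81  6.01] turn [36.84  3.95 -0.73]
```

```bash
python3 -m creep '[[[1,-1,0,0,7,0.8,-0.1],[1,-1,0,0,7,0.8,-0.1],[1,-1,0,0,7,0.8,-0.1],[1,-1,0,0,7,0.8,-0.1],[1,-1,0,0,7,0.8,-0.2],[1,-1,2.5,1.9,0,0,0],[1,-1,2.5,1.9,0,0,0],[1,0,0,0,0,0,0]]]' 60
python3 -c "
from h import *
R=Rt(0,145);go(np.array([.42,-.03,.12]),R);print(R.T@[0,0,-1])"
```

```text
t: 7.35
tool_pos: [0.4628, -0.0235, 0.213]
orientation: [-0.434, -0.434, 1.52]
force: [-0.4, -0.0, -1.3]
opening: 0.0134
t 7.35 pos [ 0.4628 -0.0235  0.213 ] F [-0.4 -0.  -1.3] open 0.0134 q [ -6.  42.  61.  -6. 135. -97.]
shift cur [-0.7   8.53 -5.65] final [-0.65  8.84 -5.16] turn [-3.22 -0.13  0.38]
[ 0.          0.57357644 -0.81915204]
```

```bash
python3 -m creep '[[[1,0,0,0,-3,0,0.3],[1,-0.2,1.8,-1.1,0,0,0],[1,-0.1,1.8,-1.1,0,0,0],[1,-0.1,1.8,-1.1,0,0,0],[1,-0.1,1.8,-1.1,0,0,0],[1,0,1,-0.6,0,0,0],[1,0,0,0,0,0,0],[1,0,0,0,0,0,0]]]' 60
cat >> h.py <<'E'
def lidplane(zlo,zhi,box):
    f,W=cam('top');hsv=cv2.cvtColor(f,cv2.COLOR_RGB2HSV);z=W[...,2]
    m=(hsv[...,0]>95)&(hsv[...,0]<130)&(hsv[...,1]>100)&(z>zlo)&(z<zhi)&(W[...,0]>box[0])&(W[...,0]<box[1])&(W[...,1]>box[2])&(W[...,1]<box[3])
    p=W[m];c=p.mean(0);n=np.linalg.svd(p-c,full_matrices=0)[2][2];n*=np.sign(n[2])
    r=cv2.minAreaRect(p[:,:2].astype(np.float32)*1000)
    print('lid n',len(p),'top face',c.round(4),'normal',n.round(3),'rect',np.round(r[0],1),np.round(r[1],1),round(r[2],1));return f
E
python3 -c "
from h import *
R=Rt(0,145);go(np.array([.42,-.03,.12]),R)
f=lidplane(.04,.2,(.3,.6,-.12,.1));save('t2.png',f[100:340,140:460])"
```

```text
t: 8.15
tool_pos: [0.4248, -0.0277, 0.1195]
orientation: [-0.482, -0.481, 1.515]
force: [-0.1, -1.3, -2.3]
opening: 0.0135
t 8.15 pos [ 0.4248 -0.0277  0.1195] F [-0.1 -1.3 -2.3] open 0.0135 q [ -6.  40.  73.  -6. 122. -97.]
shift cur [-0.23  0.36  0.32] final [-0.23  0.36  0.31] turn [ 0.26 -0.07  0.08]
lid n 105 top face [ 0.4312 -0.0827  0.1068] normal [0.003 0.938 0.345] rect [450.4 -88.2] [ 27.4 182.4] 76.7
```

```bash
python3 -c "
from h import *
f,W=cam('scene');g,_=cam('top');np.savez('/tmp/s3',f=f,W=W)
a=cv2.resize(f[100:320,150:400],(500,440));b=cv2.resize(g[130:350,200:340],(280,440));save('s3.png',np.hstack([a,b]))"
```

```text
(no output)
```

View pics/s3.png

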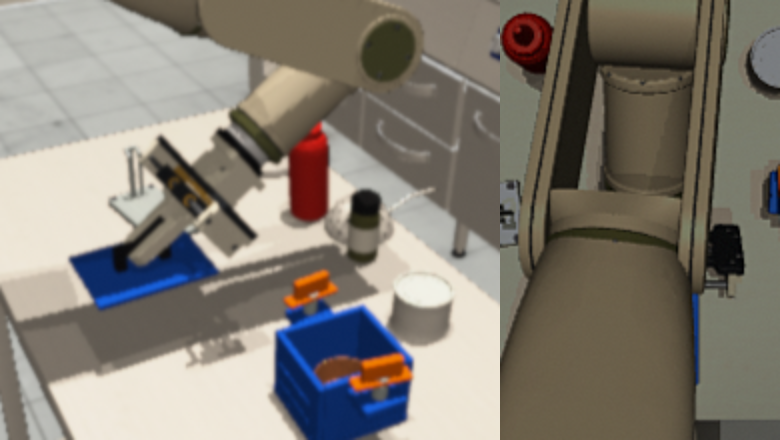

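The lid is held flat above the table (around px 145,270), handle up, and nothing is close to it. I check its tilt from the scene depth.

```bash
cat >> h.py <<'E'
def scplane(box,zlo,zhi,cam_='scene',W=None,f=None):
    if W is None: f,W=cam(cam_)
    hsv=cv2.cvtColor(f,cv2.COLOR_RGB2HSV);z=W[...,2]
    m=(hsv[...,0]>95)&(hsv[...,0]<130)&(hsv[...,1]>100)&(z>zlo)&(z<zhi)&(W[...,0]>box[0])&(W[...,0]<box[1])&(W[...,1]>box[2])&(W[...,1]<box[3])
    p=W[m]
    for _ in range(4):
        c=p.mean(0);n=np.linalg.svd(p-c,full_matrices=0)[2][2];n*=np.sign(n[2]);d=abs((p-c)@n);p=p[d<max(.003,1.5*d.std())] if _<3 else p
    q=W[m];q=q[abs((q-c)@n)<.004]
    r=cv2.minAreaRect(q[:,:2].astype(np.float32)*1000)
    print(cam_,len(q),'c',c.round(4),'n',n.round(3),'z at rect',round(c[2]-((np.array(r[0])/1000-c[:2])@n[:2])/n[2],4),'rect',np.round(r[0],1),np.round(r[1],1),round(r[2],1))
E
python3 -c "
from h import *
s=np.load('/tmp/s3.npz');scplane((.3,.6,-.12,.1),.05,.2,W=s['W'],f=s['f'])
R=Rt(0,145);go(np.array([.42,-.03,.044]),R)"
```

```text
scene 1238 c [ 0.422  -0.0443  0.0996] n [-0.003 -0.011  1.   ] z at rect 0.0998 rect [430.3 -32.5] [104.9 147.4] 89.1
t 8.3 pos [ 0.4251 -0.0278  0.1197] F [-0.9  0.4 -1.7] open 0.0139 q [ -6.  40.  73.  -6. 122. -97.]
shift cur [-0.22  4.79 -5.88] final [-0.22  4.76 -5.91] turn [ 0.31 -0.08  0.07]
```

```bash
python3 -m creep '[[[1,0,0.85,-1.2,0,0,0],[1,0,0.85,-1.2,0,0,0],[1,0,0.85,-1.2,0,0,0],[1,0,0.85,-1.2,0,0,0],[1,0,0.6,-0.8,0,0,0],[1,0,0.3,-0.45,0,0,0],[1,0,0,0,0,0,0],[1,0,0,0,0,0,0]]]' 60
python3 -c "
from h import *
R=Rt(0,145);go(np.array([.4251,-.0278,.0362]),R)"
```

```text
t: 9.1
tool_pos: [0.4252, -0.0278, 0.0382]
orientation: [-0.483, -0.482, 1.515]
force: [-0.2, -0.5, -0.9]
opening: 0.0133
t 9.1 pos [ 0.4252 -0.0278  0.0382] F [-0.2 -0.5 -0.9] open 0.0133 q [ -6.  47.  72.  -6. 116. -96.]
shift cur [ 0.    0.13 -0.15] final [ 0.    0.13 -0.15] turn [ 0.29 -0.08  0.08]
```

Two millimetres to go; then touch down, open, and retreat along the tool axis.

```bash
python3 -m creep '[[[1,0,0.12,-0.16,0,0,0],[1,0,0.03,-0.05,0,0,0],[1,0,0,0,0,0,0],[0.5,0,0,0,0,0,0],[0.5,0,0,0,0,0,0],[0.5,0,0,0,0,0,0],[0.5,0,0,0,0,0,0],[0.5,0,0,0,0,0,0]]]' 60
python3 -m creep '[[[0.5,0,-1,-0.2,0,0,0],[0.5,0,-2,0,0,0,0],[0.5,0,-2,0,0,0,0],[0.5,0,-2,0,0,0,0],[0.5,0,-2,0,0,0,0],[0.5,0,-1,0,0,0,0],[0.5,0,0,0,0,0,0],[0.5,0,0,0,0,0,0]]]' 60
python3 -c "
from h import *
s,W=cam('scene');scplane((.3,.6,-.12,.1),.008,.03,W=W,f=s)
R=Rt(0,90);go(np.array([.425,-.03,.15]),R)"
```

```text
t: 9.9
tool_pos: [0.427, -0.028, 0.0382]
orientation: [-0.487, -0.484, 1.514]
force: [-0.6, -0.0, 0.2]
opening: 0.0455
t: 10.7
tool_pos: [0.5109, -0.0279, 0.0958]
orientation: [-0.484, -0.482, 1.515]
force: [-0.6, 0.4, -0.6]
opening: 0.0463
scene 1408 c [ 0.4272 -0.0383  0.0163] n [ 0.    -0.004  1.   ] z at rect 0.0164 rect [431.9 -29.7] [149.8 111.4] 0.1
t 10.75 pos [ 0.5108 -0.028   0.0957] F [ 0.6 -0.   0.4] open 0.0463 q [ -6.  54.  53.  -6. 127. -97.]
shift cur [-0.22  3.86  9.38] final [-0.2  -5.43  8.58] turn [-5.469e+01 -1.200e-01  3.000e-02]
```

```bash
python3 -m creep '[[[0.5,0,-1,0,-7,0,0],[0.5,0,-1,0,-7,0,0],[0.5,0,-1,0,-7,0,0],[0.5,0,-1,0,-7,0,0],[0.5,0,0,0,-7,0,0],[0.5,0,0,0,-7,0,0],[0.5,0,0,0,-7,0,0],[0.5,0,0,0,-4,0,0]]]' 60
python3 -c "
from h import *
R=Rt(0.1,90);go(np.array([.4319,-.0297,.11]),R)"
```

```text
t: 11.55
tool_pos: [0.5317, -0.0273, 0.113]
orientation: [-1.199, -1.196, 1.214]
force: [0.3, 0.6, 0.6]
opening: 0.0465
t 11.55 pos [ 0.5317 -0.0273  0.113 ] F [0.3 0.6 0.6] open 0.0465 q [ -8.   3. 103.  -0.  75. -98.]
shift cur [-0.27  0.45  9.97] final [-0.22  0.3   9.98] turn [-0.86 -0.27  0.05]
```

```bash
python3 -m creep '[[[0.5,0,0,1.5,-0.8,-0.2,0],[0.5,0,0,2,0,0,0],[0.5,0,0,2,0,0,0],[0.5,0,0,2,0,0,0],[0.5,0,0,1.5,0,0,0],[0.5,-0.2,0,0.8,0,0,0],[0.5,0,0,0,0,0,0],[0.5,0,0,0,0,0,0]]]' 60
python3 -c "
from h import *
R=Rt(0.1,90);go(np.array([.4319,-.0297,.035]),R)"
```

```text
t: 12.35
tool_pos: [0.4216, -0.0284, 0.108]
orientation: [-1.207, -1.208, 1.208]
force: [-0.0, 0.9, 0.7]
opening: 0.0464
t 12.35 pos [ 0.4216 -0.0284  0.108 ] F [-0.   0.9  0.7] open 0.0464 q [ -11.  -16.  120.    0.   76. -101.]
shift cur [-0.14  7.3  -1.04] final [-0.14  7.3  -1.03] turn [-0.09 -0.13  0.09]
```

```bash
python3 -m creep '[[[0.5,-0.1,0,-1,0,-0.1,0],[0.5,0,1.5,0,0,0,0],[0.5,0,1.5,0,0,0,0],[0.5,0,1.5,0,0,0,0],[0.5,0,1.2,0,0,0,0],[0.5,0,1.0,0,0,0,0],[0.5,0,0.3,0,0,0,0],[0.5,0,0,0,0,0,0]]]' 60
python3 -c "
from h import *
R=Rt(0.1,90);go(np.array([.4319,-.0297,.035]),R)"
```

```text
t: 13.15
tool_pos: [0.4367, -0.0298, 0.0358]
orientation: [-1.209, -1.212, 1.208]
force: [0.1, -0.7, 0.4]
opening: 0.0465
t 13.15 pos [ 0.4367 -0.0298  0.0358] F [ 0.1 -0.7  0.4] open 0.0465 q [ -11.   -7.  121.    0.   66. -101.]
shift cur [0.01 0.08 0.48] final [0.01 0.08 0.48] turn [ 0.1  -0.04  0.07]
```

```bash
python3 -m creep '[[[0.5,0,0,0.4,0,0,0],[0.5,0,0,0,0,0,0],[1,0,0,0,0,0,0],[1,0,0,0,0,0,0],[1,0,0,0,0,0,0],[1,0,0,0,0,0,0],[1,0,0,0,0,0,0],[1,0,0,0,0,0,0]]]' 60
python3 -m creep '[[[1,0,-1,0,0,0,0],[1,0,-2,0,0,0,0],[1,0,-2.5,0,0,0,0],[1,0,-2.5,0,0,0,0],[1,0,-2.5,0,0,0,0],[1,0,-2.5,0,0,0,0],[1,0,-1.5,0,0,0,0],[1,0,0,0,0,0,0]]]' 60
python3 - <<'E'
from h import *
scplane((.3,.6,-.12,.1),.08,.25)
f,W=cam('top');hsv=cv2.cvtColor(f,cv2.COLOR_RGB2HSV);z=W[...,2]
# carrier again: rim and button pivots
m=(hsv[...,0]>95)&(hsv[...,0]<130)&(hsv[...,1]>100)&(z>.084)&(z<.1)&(W[...,1]<-.17)&(W[...,1]>-.34);p=W[m];print('rim',len(p),cv2.minAreaRect(p[:,:2].astype(np.float32)*1000),np.median(p[:,2]))
o=(hsv[...,0]>5)&(hsv[...,0]<22)&(hsv[...,1]>150)
for y0,y1 in((-.24,-.1),(-.4,-.28)):
  for lo,hi in((.12,.14),(.1,.11),(.1,.14)):
    p=W[o&(z>lo)&(z<hi)&(W[...,1]>y0)&(W[...,1]<y1)];r=cv2.minAreaRect(p[:,:2].astype(np.float32)*1000);print(len(p),r,np.median(p[:,2]))
go([.569,-.257,.16],Rt(-3.3,90))
E
```

```text
t: 13.95
tool_pos: [0.4343, -0.0301, 0.0383]
orientation: [-1.213, -1.215, 1.207]
force: [0.4, 0.2, -0.0]
opening: 0.0136
t: 14.75
tool_pos: [0.4309, -0.0299, 0.1909]
orientation: [-1.209, -1.211, 1.209]
force: [0.6, 0.5, -2.5]
opening: 0.0135
scene 1337 c [ 0.4226 -0.0441  0.1691] n [ 0.004 -0.006  1.   ] z at rect 0.1691 rect [428.  -32.1] [147.2 107.9] 0.2
rim 639 ((569.17529296875, -249.45883178710938), (151.1536865234375, 113.88427734375), 86.35948944091797) 0.08840470283963835
86 ((572.550537109375, -182.07127380371094), (41.776241302490234, 8.96601676940918), 0.8600121736526489) 0.12692172070147706
101 ((573.6568603515625, -181.29624938964844), (63.20569610595703, 17.255752563476562), 1.8684124946594238) 0.10523516782121826
200 ((573.6568603515625, -181.29624938964844), (63.20569610595703, 17.255752563476562), 1.8684124946594238) 0.10844784155438897
91 ((564.2657470703125, -333.00146484375), (9.767375946044922, 43.596370697021484), 78.92529296875) 0.1269839707383671
109 ((564.6971435546875, -332.784423828125), (16.973331451416016, 62.46915817260742), 79.21027374267578) 0.10525627565945886
216 ((564.6971435546875, -332.784423828125), (16.973331451416016, 62.46915817260742), 79.21027374267578) 0.10956514843914156
t 14.85 pos [ 0.4297 -0.0296  0.1883] F [-0.3 -0.5 -2.5] open 0.0132 q [ -11.  -18.  114.    0.   85. -101.]
shift cur [-22.75   2.77 -13.91] final [-21.9    2.83 -15.21] turn [-0.11  3.36  0.09]
```

```bash
python3 -m creep '[[[1,-1.5,-0.2,-1,0,1,0],[1,-3.3,0,-2,0,1,0],[1,-3.3,0,-2.2,0,1.2,0],[1,-3.3,0,-2.3,0,0,0],[1,-3.3,0,-2.3,0,0,0],[1,-3.3,0,-2.3,0,0,0],[1,-2,0,-1.5,0,0,0],[1,0,0,0,0,0,0]]]' 60
python3 - <<'E'
from h import *
go([.571,-.258,.19],Rt(-3.4,90))
E
```

```text
t: 15.65
tool_pos: [0.5546, -0.2396, 0.1729]
orientation: [-1.212, -1.159, 1.172]
force: [-1.3, -0.1, -2.4]
opening: 0.0134
t 15.65 pos [ 0.5546 -0.2396  0.1729] F [-1.3 -0.1 -2.4] open 0.0134 q [ -28.   11.   87.   -0.   83. -115.]
shift cur [-1.74 -1.77 -1.7 ] final [-1.74 -1.71 -1.75] turn [-1.19  0.29  0.52]
```

```bash
python3 -m creep '[[[1,0,-1.2,0,-1.2,0.3,0.5],[1,-0.6,-0.5,-0.6,0,0,0],[1,-0.6,0,-0.6,0,0,0],[1,-0.4,0,-0.4,0,0,0],[1,0,0,0,0,0,0],[1,0,0,0,0,0,0],[1,0,0,0,0,0,0],[1,0,0,0,0,0,0]]]' 60
python3 - <<'E'
from h import *
go([.571,-.258,.19],Rt(-3.4,90))
scplane((.45,.69,-.36,-.15),.14,.25)
scplane((.45,.69,-.36,-.15),.14,.25,'top')
f,W=cam('top');np.savez('/tmp/t4',f=f,W=W)
g,_=cam('scene')
save('t4.png',np.hstack([cv2.resize(g[170:350,240:400],None,fx=2.4,fy=2.4)[:430],cv2.resize(f[170:290,320:430],None,fx=3.6,fy=3.6)[:430]]))
E
```

```text
t: 16.45
tool_pos: [0.5686, -0.2537, 0.1883]
orientation: [-1.232, -1.166, 1.166]
force: [-0.3, 0.2, -1.6]
opening: 0.0133
t 16.45 pos [ 0.5686 -0.2537  0.1883] F [-0.3  0.2 -1.6] open 0.0133 q [ -29.   12.   84.    0.   84. -116.]
shift cur [-0.41 -0.17 -0.26] final [-0.41 -0.17 -0.26] turn [-0.17  0.1   0.15]
scene 1818 c [ 0.5548 -0.2675  0.1661] n [ 0.008 -0.007  1.   ] z at rect 0.1661 rect [ 564.9 -255.7] [108.7 148.7] 86.4
top 1454 c [ 0.5766 -0.2419  0.1647] n [ 0.01  -0.003  1.   ] z at rect 0.1648 rect [ 567.6 -253. ] [109.6 149.3] 86.6
```

View pics/t4.png

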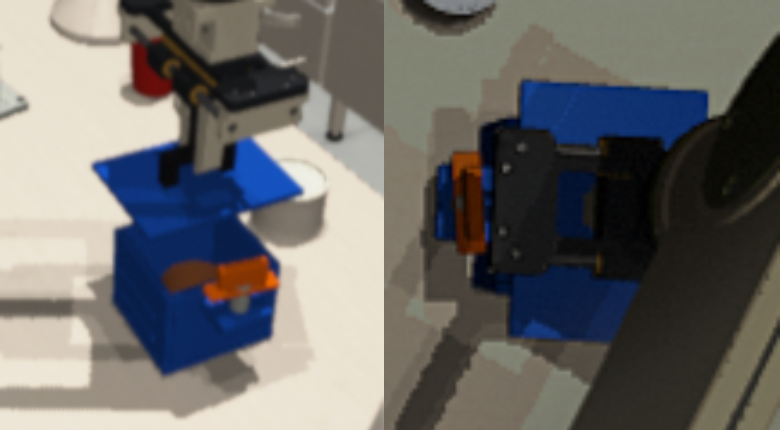

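The lid hovers level over the carrier mouth, handle up, long side along the carrier's x, and clear of the buttons. I compare lid and carrier within each camera.

```bash
python3 - <<'E'
from h import *
for k in('scene','top'):
    d=np.load(f'/tmp/{k}.npz');f=d['f'];W=d['W'];hsv=cv2.cvtColor(f,cv2.COLOR_RGB2HSV);z=W[...,2]
    o=(hsv[...,0]>3)&(hsv[...,0]<22)&(hsv[...,1]>150)
    C=[]
    for y0,y1 in((-.24,-.1),(-.4,-.28)):
        p=W[o&(z>.1)&(z<.135)&(W[...,1]>y0)&(W[...,1]<y1)&(W[...,0]<.65)];r=cv2.minAreaRect(p[:,:2].astype(np.float32)*1000);C.append(r[0]);print(k,len(p),r)
    print(np.mean(C,0))
    m=(hsv[...,0]>95)&(hsv[...,0]<130)&(hsv[...,1]>100)&(z>.086)&(z<.095)&(W[...,1]<-.15)&(W[...,1]>-.36)
    p=W[m]; y=np.array([.059,.998]);x=np.array([.998,-.059]);q=(p[:,:2]-[.569,-.257]); a=q@x;b=q@y
    print('rim x range',np.percentile(a[abs(b)<.04],[1,99]).round(4),'y range',np.percentile(b[abs(a)<.04],[1,99]).round(4), len(p))
go([.57,-.2575,.19],Rt(-3.4,90))
E
```

```text
scene 231 ((570.6693115234375, -184.4927520751953), (60.00785827636719, 15.082171440124512), 2.61454176902771)
scene 342 ((562.0850219726562, -335.0213928222656), (16.221343994140625, 62.36992645263672), 78.07816314697266)
[ 566.37716675 -259.75707245]
rim x range [-0.0585  0.054 ] y range [-0.0541  0.0535] 434
top 206 ((573.6325073242188, -181.21926879882812), (63.397377014160156, 16.885454177856445), 2.378303289413452)
top 221 ((564.8375854492188, -332.75860595703125), (17.49781036376953, 62.464935302734375), 78.85330200195312)
[ 569.23504639 -256.98893738]
rim x range [-0.0569  0.0564] y range [-0.0535  0.0528] 585
t 16.65 pos [ 0.5686 -0.2538  0.1883] F [-0.4  0.1 -1.8] open 0.0131 q [ -29.   12.   84.    0.   84. -116.]
shift cur [-0.36 -0.17 -0.16] final [-0.36 -0.17 -0.16] turn [-0.17  0.09  0.15]
```

```bash
python3 -m creep '[[[1,-0.2,0,-0.1,-0.2,0.1,0.1],[1,-0.2,0,-0.1,0,0,0],[1,0,0,0,0,0,0],[1,0,1,0,0,0,0],[1,0,1,0,0,0,0],[1,0,0.5,0,0,0,0],[1,0,0,0,0,0,0],[1,0,0,0,0,0,0]]]' 60
python3 - <<'E'
from h import *
go([.5702,-.2578,.1208],Rt(-3.4,90))
scplane((.45,.69,-.36,-.15),.12,.25)
scplane((.45,.69,-.36,-.15),.12,.25,'top')
E
```

```text
t: 17.45
tool_pos: [0.5698, -0.258, 0.1596]
orientation: [-1.235, -1.165, 1.164]
force: [-0.7, 0.0, -1.5]
opening: 0.0133
t 17.45 pos [ 0.5698 -0.258   0.1596] F [-0.7  0.  -1.5] open 0.0133 q [ -29.   14.   86.    0.   81. -116.]
shift cur [ 0.02  3.88 -0.05] final [ 0.02  3.88 -0.04] turn [-0.06 -0.03  0.1 ]
scene 1824 c [ 0.5557 -0.2718  0.1374] n [ 0.005 -0.005  1.   ] z at rect 0.1374 rect [ 566.3 -259. ] [109.6 149.7] 86.8
top 1357 c [ 0.5776 -0.2447  0.136 ] n [ 0.008 -0.005  1.   ] z at rect 0.1361 rect [ 568.6 -256.6] [109.5 149.9] 85.9
```

```bash
python3 -m creep '[[[1,0,0.7,-0.05,0,0,0],[1,0,0.7,0,0,0,0],[1,0,0.7,0,0,0,0],[1,0,0.5,0,0,0,0],[1,0,0.4,0,0,0,0],[1,0,0.3,0,0,0,0],[1,0,0.2,0,0,0,0],[1,0,0,0,0,0,0]]]' 60
python3 - <<'E'
from h import *
go([.5702,-.2578,.1208],Rt(-3.4,90))
E
```

```text
t: 18.35
tool_pos: [0.5707, -0.2581, 0.1221]
orientation: [-1.236, -1.166, 1.164]
force: [0.4, 0.4, -1.6]
opening: 0.0134
t 18.35 pos [ 0.5707 -0.2581  0.1221] F [ 0.4  0.4 -1.6] open 0.0134 q [ -29.   16.   87.    0.   77. -116.]
shift cur [0.03 0.13 0.05] final [0.03 0.13 0.05] turn [-0.01 -0.03  0.07]
```

```bash
python3 -m creep '[[[1,0,0.1,0,0,0,0],[1,0,0.1,0,0,0,0],[1,0,0,0,0,0,0],[0.5,0,0,0,0,0,0],[0.5,0,0,0,0,0,0],[0.5,0,0,0,0,0,0],[0.5,0,0,0,0,0,0],[0.5,0,0,0,0,0,0]]]' 60
python3 -m creep '[[[0.5,0,-1,0,0,0,0],[0.5,0,-2,0,0,0,0],[0.5,0,-2,0,0,0,0],[0.5,0,-2,0,0,0,0],[0.5,0,-2,0,0,0,0],[0.5,0,-1,0,0,0,0],[0.5,0,0,0,0,0,0],[0.5,0,0,0,0,0,0]]]' 60
python3 - <<'E'
from h import *
go([.5645,-.333,.19],Rt(169,90))
go([.5645,-.333,.19],Rt(-11,90))
go([.5736,-.1815,.19],Rt(182-4,90))
scplane((.45,.69,-.36,-.15),.08,.103)
scplane((.45,.69,-.36,-.15),.08,.103,'top')
E
```

```text
t: 19.15
tool_pos: [0.5722, -0.259, 0.1225]
orientation: [-1.24, -1.167, 1.164]
force: [0.6, -0.9, 0.7]
opening: 0.0458
t: 19.95
tool_pos: [0.5716, -0.2588, 0.2297]
orientation: [-1.241, -1.168, 1.164]
force: [0.1, -0.0, -0.5]
opening: 0.0465
t 19.95 pos [ 0.5716 -0.2588  0.2297] F [ 0.1 -0.  -0.5] open 0.0465 q [ -29.   11.   81.    0.   87. -116.]
shift cur [-7.44  3.97  0.29] final [7.42 3.97 0.72] turn [-7.0000e-02 -1.7242e+02 -4.0000e-01]
t 19.95 pos [ 0.5716 -0.2588  0.2297] F [ 0.1 -0.  -0.5] open 0.0465 q [ -29.   11.   81.    0.   87. -116.]
shift cur [-7.44  3.97  0.29] final [-7.42  3.97 -0.72] turn [ 0.27  7.57 -0.04]
t 19.95 pos [ 0.5716 -0.2588  0.2297] F [ 0.1 -0.  -0.5] open 0.0465 q [ -29.   11.   81.    0.   87. -116.]
shift cur [7.73 3.96 0.28] final [-7.73  3.97 -0.07] turn [1.0000e-01 1.7857e+02 4.1000e-01]
scene 1873 c [ 0.5611 -0.2639  0.0982] n [-0.001 -0.004  1.   ] z at rect 0.0982 rect [ 569.  -258.3] [112.5 150.6] 86.1
top 1350 c [ 0.5612 -0.2546  0.0966] n [0.001 0.004 1.   ] z at rect 0.0966 rect [ 570.5 -257.8] [109.7 148.9] 86.7
```

```bash
python3 -m creep '[[[0.5,-1.5,0,0,0,2.6,0],[0.5,-1.5,0,0,0,2.5,0],[0.5,-1.5,1,0,0,2.5,0],[0.5,-1.5,1,-0.2,0,0,0],[0.5,-1,1,-0.2,0,0,0],[0.5,-0.4,1,-0.2,0,0,0],[0.5,0,0,0,0,0,0],[0.5,0,0,0,0,0,0]]]' 60
python3 - <<'E'
from h import *
go([.5647,-.3335,.121],Rt(-11,90))
E
```

```text
t: 20.85
tool_pos: [0.5628, -0.3403, 0.1785]
orientation: [-1.294, -1.053, 1.055]
force: [-0.0, 0.0, 0.5]
opening: 0.0464
t 20.85 pos [ 0.5628 -0.3403  0.1785] F [-0.   0.   0.5] open 0.0464 q [ -36.   18.   78.    0.   84. -114.]
shift cur [ 0.68  5.75 -0.08] final [ 0.7   5.75 -0.06] turn [-0.3  -0.89  0.19]
```

```bash
python3 -m creep '[[[0.5,0.3,0,0,-0.3,-0.9,0.2],[0.5,0.3,1,0,0,0,0],[0.5,0,1.3,0,0,0,0],[0.5,0,1.3,0,0,0,0],[0.5,0,1.0,0,0,0,0],[0.5,0,0.6,0,0,0,0],[0.5,0,0.2,0,0,0,0],[0.5,0,0,0,0,0,0]]]' 60
python3 - <<'E'
from h import *
go([.5647,-.3335,.121],Rt(-11,90))
E
```

```text
t: 21.65
tool_pos: [0.5648, -0.3313, 0.1199]
orientation: [-1.292, -1.071, 1.07]
force: [-1.2, -0.5, 0.0]
opening: 0.0469
t 21.65 pos [ 0.5648 -0.3313  0.1199] F [-1.2 -0.5  0. ] open 0.0469 q [ -35.   20.   83.    0.   78. -114.]
shift cur [-0.22 -0.11 -0.03] final [-0.22 -0.11 -0.03] turn [ 0.03  0.29 -0.  ]
```

```bash
python3 -m creep '[[[0.5,-0.15,-0.08,0,0,0.3,0],[0.5,0,0,0,0,0,0],[0.5,0,0,0,0,0,0],[1,0,0,0,0,0,0],[1,0,0,0,0,0,0],[1,0,0,0,0,0,0],[1,0,0,0,0,0,0],[1,0,0,0,0,0,0]]]' 40
python3 - <<'E'
from h import *
go([.5647,-.3335,.121],Rt(-11,90))
E
```

```text
t: 22.45
tool_pos: [0.5657, -0.3341, 0.1234]
orientation: [-1.299, -1.068, 1.065]
force: [-0.4, 0.4, -0.4]
opening: 0.011
t 22.45 pos [ 0.5657 -0.3341  0.1234] F [-0.4  0.4 -0.4] open 0.011 q [ -35.   20.   82.    0.   78. -114.]
shift cur [0.04 0.24 0.11] final [0.04 0.24 0.11] turn [ 0.24 -0.06 -0.1 ]
```

```bash
python3 -m creep '[[[1,0,0,0,0,3,0],[1,0,0,0,0,5,0],[1,0,0,0,0,5,0],[1,0,0,0,0,5,0],[1,0,0,0,0,5,0],[1,0,0,0,0,5,0],[1,0,0,0,0,5,0],[1,0,0,0,0,0,0]]]' 40
python3 - <<'E'
from h import *
go([.5652,-.3335,.122],Rt(-93.5,90))
E
```

```text
t: 23.25
tool_pos: [0.5653, -0.3347, 0.1233]
orientation: [-1.488, -0.611, 0.609]
force: [-0.1, 0.5, 0.5]
opening: 0.0095
t 23.25 pos [ 0.5653 -0.3347  0.1233] F [-0.1  0.5  0.5] open 0.0095 q [-35.  20.  82.  -0.  78. -80.]
shift cur [0.08 0.13 0.09] final [-0.01  0.13  0.12] turn [ 0.26 48.17  0.08]
```

```bash
python3 -m creep '[[[1,0,0,0,0,5,0],[1,0,0,0,0,6,0],[1,0,0,0,0,6,0],[1,0,0,0,0,6,0],[1,0,0,0,0,6,0],[1,0,0,0,0,6,0],[1,0,0,0,0,6,0],[1,0,0,0,0,3,0]]]' 40
python3 -m creep '[[[1,0,0,0,0,2,0],[1,0,0,0,0,2,0],[1,0,0,0,0,1,0],[1,0,0,0,0,0,0],[1,0,0,0,0,0,0],[1,0,0,0,0,0,0],[1,0,0,0,0,0,0],[1,0,0,0,0,0,0]]]' 40
python3 - <<'E'
from h import *
go([.5652,-.3335,.122],Rt(-93.5,90));print(readout.read_state()['wrist_torque'])
E
```

```text
t: 24.05
tool_pos: [0.5641, -0.3352, 0.1234]
orientation: [-1.575, -0.004, 0.004]
force: [-0.9, 0.6, 0.1]
opening: 0.0095
t: 24.85
tool_pos: [0.564, -0.3352, 0.1234]
orientation: [-1.574, 0.057, -0.058]
force: [0.1, -0.4, 1.0]
opening: 0.0097
t 24.85 pos [ 0.564  -0.3352  0.1234] F [ 0.1 -0.4  1. ] open 0.0097 q [-35.  20.  82.  -0.  78. -31.]
shift cur [0.11 0.14 0.18] final [0.11 0.14 0.18] turn [ 0.25 -0.69  0.03]
[-0.09076581  0.18345948 -0.04252121]
```

```bash
python3 -m creep '[[[0.5,0,0,0,0,0,0],[0.5,0,0,0,0,0,0],[0.5,0,0,0,0,0,0],[0.5,0,0,0,0,0,0],[0.5,0,-1,0,0,0,0],[0.5,0,-2,0,0,0,0],[0.5,0,-2.5,0,0,0,0],[0.5,0,-2,0,0,0,0]]]' 40
python3 -m creep '[[[0.5,0,0,1.5,0,8,0],[0.5,0,0,1.5,0,8,0],[0.5,0,0,0,0,8,0],[0.5,0,0,0,0,8,0],[0.5,0,0,0,0,8,0],[0.5,0,0,0,0,8,0],[0.5,0,0,0,0,8,0],[0.5,0,0,0,0,8,0]]]' 40
python3 - <<'E'
from h import *
go([.5735,-.182,.19],Rt(-178,90))
E
```

```text
t: 25.65
tool_pos: [0.5619, -0.3333, 0.1978]
orientation: [-1.57, 0.062, -0.052]
force: [0.5, 0.5, 0.1]
opening: 0.0463
t: 26.45
tool_pos: [0.5701, -0.3046, 0.2124]
orientation: [-1.354, 0.946, -0.965]
force: [0.3, 0.8, -0.5]
opening: 0.0468
t 26.45 pos [ 0.5701 -0.3046  0.2124] F [ 0.3  0.8 -0.5] open 0.0468 q [-33.  14.  79.  -0.  86.  38.]
shift cur [-11.47   2.14   4.4 ] final [-12.24   2.24   0.77] turn [-0.34 17.49  0.55]
```

```bash
python3 -m creep '[[[0.5,0,0,0,0,8,0],[0.5,-1,0,0.2,0,8,0],[0.5,-2,0.5,0.2,0,1,0],[0.5,-2.5,0.5,0.2,0,0,0],[0.5,-2.5,0.5,0,0,0,0],[0.5,-2,0.5,0,0,0,0],[0.5,-1,0,0,0,0,0],[0.5,0,0,0,0,0,0]]]' 40
python3 - <<'E'
from h import *
go([.5735,-.182,.122],Rt(-178,90))
f,W=cam('top');hsv=cv2.cvtColor(f,cv2.COLOR_RGB2HSV);z=W[...,2]
o=(hsv[...,0]>3)&(hsv[...,0]<22)&(hsv[...,1]>150)
for y0,y1 in((-.24,-.1),(-.4,-.26)):
    p=W[o&(z>.09)&(z<.135)&(W[...,1]>y0)&(W[...,1]<y1)&(W[...,0]<.65)]
    if len(p)>5: print(len(p),cv2.minAreaRect(p[:,:2].astype(np.float32)*1000))
save('t5.png',cv2.resize(f[170:290,310:430],None,fx=4,fy=4))
E
```

```text
t: 27.25
tool_pos: [0.5728, -0.1927, 0.1988]
orientation: [-1.218, 1.176, -1.208]
force: [-0.4, -0.1, 0.1]
opening: 0.0466
t 27.25 pos [ 0.5728 -0.1927  0.1988] F [-0.4 -0.1  0.1] open 0.0466 q [-23.   8.  88.  -0.  83.  65.]
shift cur [-1.17  7.66 -0.02] final [-1.07  7.68  0.11] turn [-0.82 -0.69  0.74]
```

View pics/t5.png

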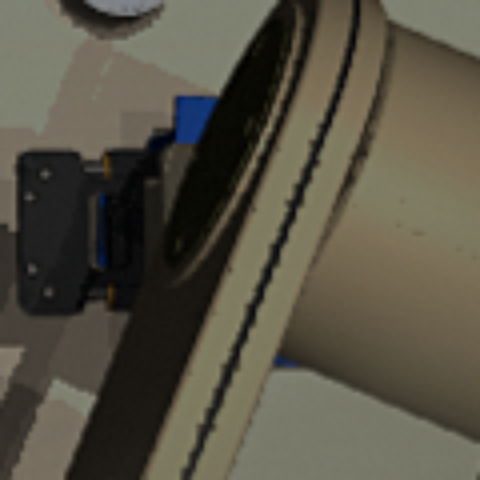

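The arm hides the buttons in this view; only the gripper (px 80,230) over button a can be seen. I go on by coordinates.

```bash
python3 -m creep '[[[0.5,-0.4,0,0,-0.8,-0.7,0.7],[0.5,-0.3,0.5,0,0,0,0],[0.5,-0.2,1.5,0,0,0,0],[0.5,0,1.5,0,0,0,0],[0.5,0,1.2,0,0,0,0],[0.5,0,0.5,0,0,0,0],[0.5,0,0,0,0,0,0],[0.5,0,0,0,0,0,0]]]' 40
python3 - <<'E'
from h import *
go([.5735,-.182,.122],Rt(-178,90))
E
```

```text
t: 28.1
tool_pos: [0.5713, -0.1871, 0.1406]
orientation: [-1.227, 1.188, -1.184]
force: [0.2, 0.6, 0.5]
opening: 0.0463
t 28.1 pos [ 0.5713 -0.1871  0.1406] F [0.2 0.6 0.5] open 0.0463 q [-23.  11.  91.  -0.  78.  65.]
shift cur [-0.5   1.86  0.24] final [-0.5   1.86  0.24] turn [ 0.2  -0.16 -0.01]
```

```bash
python3 -m creep '[[[0.5,-0.4,0.3,0.2,0.2,0,0],[0.5,0,0.7,0,0,0,0],[0.5,0,0.5,0,0,0,0],[0.5,0,0.1,0,0,0,0],[0.5,0,0,0,0,0,0],[0.5,0,0,0,0,0,0],[0.5,0,0,0,0,0,0],[0.5,0,0,0,0,0,0]]]' 40
python3 - <<'E'
from h import *
go([.5735,-.182,.122],Rt(-178,90))
E
```

```text
t: 28.9
tool_pos: [0.5746, -0.183, 0.1253]
orientation: [-1.223, 1.182, -1.188]
force: [0.6, 0.3, 0.0]
opening: 0.0463
t 28.9 pos [ 0.5746 -0.183   0.1253] F [0.6 0.3 0. ] open 0.0463 q [-23.  12.  92.   0.  76.  66.]
shift cur [-0.11  0.33 -0.11] final [-0.11  0.33 -0.11] turn [-0.2  -0.14  0.07]
```

```bash
python3 -m creep '[[[0.5,-0.1,0.3,-0.1,0,0,0],[0.5,0,0,0,0,0,0],[1,0,0,0,0,0,0],[1,0,0,0,0,0,0],[1,0,0,0,0,0,0],[1,0,0,0,0,0,0],[1,0,0,0,0,0,0],[1,0,0,0,0,0,0]]]' 40
python3 -m creep '[[[1,0,0,0,0,-3,0],[1,0,0,0,0,-5,0],[1,0,0,0,0,-6,0],[1,0,0,0,0,-6,0],[1,0,0,0,0,-6,0],[1,0,0,0,0,-6,0],[1,0,0,0,0,-6,0],[1,0,0,0,0,0,0]]]' 40
python3 - <<'E'
from h import *
go([.5735,-.182,.122],Rt(-93.4,90))
E
```

```text
t: 29.7
tool_pos: [0.5738, -0.1819, 0.1225]
orientation: [-1.222, 1.182, -1.188]
force: [0.7, 1.1, 0.8]
opening: 0.0094
t: 30.5
tool_pos: [0.5736, -0.1814, 0.1225]
orientation: [-1.466, 0.661, -0.666]
force: [-0.8, 0.1, -0.3]
opening: 0.0096
t 30.5 pos [ 0.5736 -0.1814  0.1225] F [-0.8  0.1 -0.3] open 0.0096 q [-22.  12.  92.   0.  76.  26.]
shift cur [ 0.04  0.05 -0.05] final [-0.01  0.05 -0.06] turn [ -0.08 -45.27   0.2 ]
```

```bash
python3 -m creep '[[[1,0,0,0,0,-5,0],[1,0,0,0,0,-6,0],[1,0,0,0,0,-6,0],[1,0,0,0,0,-6,0],[1,0,0,0,0,-6,0],[1,0,0,0,0,-5,0],[1,0,0,0,0,-3,0],[1,0,0,0,0,0,0]]]' 40
python3 - <<'E'
from h import *
go([.5735,-.182,.122],Rt(-93.4,90));print(readout.read_state()['wrist_torque'])
E
```

```text
t: 31.3
tool_pos: [0.5733, -0.1812, 0.1225]
orientation: [-1.564, 0.159, -0.164]
force: [-1.1, 0.3, 0.5]
opening: 0.0093
t 31.3 pos [ 0.5733 -0.1812  0.1225] F [-1.1  0.3  0.5] open 0.0093 q [-22.  12.  92.   0.  76. -11.]
shift cur [ 0.03  0.05 -0.07] final [ 0.02  0.05 -0.08] turn [-0.04 -8.38  0.16]
[0.03964865 0.0925316  0.1022788 ]
```

```bash
python3 -m creep '[[[1,0,0,0,0,-4,0],[1,0,0,0,0,-4,0],[1,0,0,0,0,-1,0],[1,0,0,0,0,0,0],[0.5,0,0,0,0,0,0],[0.5,0,0,0,0,0,0],[0.5,0,0,0,0,0,0],[0.5,0,0,0,0,0,0]]]' 40
python3 -c "
from h import *
go([.5735,-.182,.122],Rt(-93.4,90))"
python3 -m creep '[[[0.5,0,-1,0,0,0,0],[0.5,0,-2,0,0,0,0],[0.5,0,-3,0,0,0,0],[0.5,0,-3,0,0,0,0],[0.5,0,-3,0,0,0,0],[0.5,0,-3,0,0,0,0],[0.5,0,-3,0,0,0,0],[0.5,0,-2,0,0,0,0]]]' 40
python3 -c "
from h import *
go([.5,.05,.35],Rt(-93.4,90))"
```

```text
t: 32.1
tool_pos: [0.5733, -0.1815, 0.1225]
orientation: [-1.57, 0.049, -0.054]
force: [0.8, 0.5, 0.2]
opening: 0.0368
t 32.1 pos [ 0.5733 -0.1815  0.1225] F [0.8 0.5 0.2] open 0.0368 q [-22.  12.  92.   0.  76. -19.]
shift cur [ 0.02  0.05 -0.05] final [ 0.02  0.05 -0.05] turn [ 0.   -0.36  0.17]
t: 32.9
tool_pos: [0.5704, -0.1806, 0.3309]
orientation: [-1.569, 0.055, -0.052]
force: [-0.2, -0.2, 0.3]
opening: 0.0465
t 32.9 pos [ 0.5704 -0.1806  0.3309] F [-0.2 -0.2  0.3] open 0.0465 q [-23.   6.  76.   0.  98. -19.]
shift cur [-8.59 -1.86 22.53] final [-8.4  -1.91 22.6 ] turn [-0.09 -0.48 -0.12]
```

Move clear to see everything.

```bash
python3 -m creep '[[[0.5,-1,0,2.5,0,0,0],[0.5,-1,0,3,0,0,0],[0.5,-1,0,3.5,0,0,0],[0.5,-1,0,3.5,0,0,0],[0.5,-1,0,3.5,0,0,0],[0.5,-1,0,3,0,0,0],[0.5,-1,0,2,0,0,0],[0.5,0,0,0,0,0,0]]]' 40
python3 - <<'E'
from h import *
go([.5,.05,.35],Rt(-93.4,90))
f,W=cam('top');hsv=cv2.cvtColor(f,cv2.COLOR_RGB2HSV);z=W[...,2]
o=(hsv[...,0]>3)&(hsv[...,0]<22)&(hsv[...,1]>150)
for y0,y1 in((-.24,-.1),(-.4,-.26)):
    p=W[o&(z>.09)&(z<.135)&(W[...,1]>y0)&(W[...,1]<y1)&(W[...,0]<.65)]
    if len(p)>5: print(len(p),cv2.minAreaRect(p[:,:2].astype(np.float32)*1000))
for n,u,v,h in(('bottle',213,152,.14),('jar',274,149,.08),('tin',340,159,.05)):
    w=W[v-18:v+18,u-18:u+18].reshape(-1,3);w=w[w[:,2]>h]
    if len(w):print(n,w[:,:2].min(0).round(3),w[:,:2].max(0).round(3))
scplane((.45,.69,-.36,-.15),.08,.103,'top',W=W,f=f)
g,_=cam('scene')
save('t6.png',np.hstack([cv2.resize(g[140:340,220:400],None,fx=2.2,fy=2.2)[:440],cv2.resize(f[130:290,310:430],None,fx=2.75,fy=2.75)[:440]]))
E
```

```text
t: 33.7
tool_pos: [0.5145, 0.0395, 0.3442]
orientation: [-1.572, 0.045, -0.069]
force: [0.6, 0.1, 1.1]
opening: 0.0462
t 33.7 pos [0.5145 0.0395 0.3442] F [0.6 0.1 1.1] open 0.0462 q [-1. -7. 88. -0. 98.  3.]
shift cur [-1.52 -0.6   0.94] final [-1.51 -0.58  0.96] turn [ 0.07 -0.77  0.87]
207 ((573.708251953125, -181.33082580566406), (62.88251495361328, 16.908620834350586), 86.7665786743164)
211 ((568.7260131835938, -312.9124450683594), (101.94232177734375, 63.57857894897461), 87.88887023925781)
bottle [0.722 0.088] [0.761 0.129]
jar [ 0.736 -0.042] [ 0.775 -0.003]
tin [ 0.7   -0.222] [ 0.773 -0.147]
top 2797 c [ 0.5697 -0.2574  0.0968] n [-0.    -0.002  1.   ] z at rect 0.0968 rect [ 570.2 -257.7] [110.8 149.1] 86.5
```

View pics/t6.png

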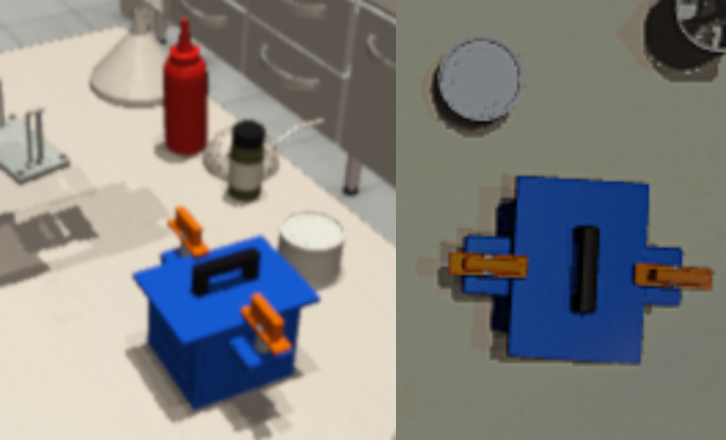

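```bash
python3 -m creep '[[[0.5,0,0,0,0,0,0],[0.5,0,0,0,0,0,0],[0.5,0,0,0,0,0,0],[0.5,0,0,0,0,0,0],[0.5,0,0,0,0,0,0],[0.5,0,0,0,0,0,0],[0.5,0,0,0,0,0,0],[0.5,0,0,0,0,0,0]]]' 40
python3 -c "
from h import *
f,W=cam('top');hsv=cv2.cvtColor(f,cv2.COLOR_RGB2HSV);z=W[...,2]
p=W[(hsv[...,0]>3)&(hsv[...,0]<22)&(hsv[...,1]>150)&(z>.1)&(z<.135)&(W[...,1]>-.4)&(W[...,1]<-.29)&(W[...,0]<.65)]
print(len(p),cv2.minAreaRect(p[:,:2].astype(np.float32)*1000))
print(robot.close_job())"
```

```text
t: 34.6
tool_pos: [0.5163, 0.033, 0.3436]
orientation: [-1.574, 0.052, -0.074]
force: [0.4, -0.1, -0.6]
opening: 0.0465
199 ((564.8103637695312, -333.3479919433594), (61.73301696777344, 16.79669761657715), 86.31607818603516)
the job is handed in; nothing more can be done
None
```

I lifted the lid out of the rack, laid it flat on the table with the handle up, and let go. I then picked it up again with the tool vertical, seated it on the carrier, turned both turnbuttons across it, and handed the job in at about 34.7 s.

Last checks before handing in:
- **Lid:** its centre was within about 2 mm of the carrier's. It was level to about 0.002 rad and square to about 0.1°. The top camera read its top face at 96.8 mm; an earlier scene-camera reading gave 98.2 mm, and 98 mm is the nominal seated height.
- **Turnbuttons:** both stood about 90° from the carrier's x axis, roughly 1.57 rad. The first reading of button b was spoiled by stray pixels, and a second, tighter one came out right.
- **Bystanders:** the jar and tin had not moved by more than 1 mm. The bottle's outline read 4–5 mm different in y. I did not check whether that was a real shift or pixel error, but it is far inside the 20 mm limit.
- **Robot:** the arm was still and clear of everything. I found no failed check.

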